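Wedge the tube rack fast on the shaker and start it

ROBOT

A 6-joint arm with a two-finger parallel gripper is mounted at the origin on the work surface. World frame = base frame: x ahead of the robot, y to its left, z up, the work surface at z = 0. Lengths are in m, angles in rad, forces in N, time in s.
With the tool pointing down it reaches from about 0.35 to 0.875 m from the base axis. Payload 4.2 kg.
Tool frame: the origin (TCP) lies on the centre line of the jaws, within the pads' length; the fingertips stand 25 mm ahead of it and the grasp point (between the pads) lies 6 mm ahead of it (tip_extent is the z of the fingertips in the tool frame, in m); z points along the fingers, y is the line along which they close (so a half turn about z gives the same grasp; the last joint's range is limited). The gripper opens to 87 mm and grips with 3 to 60 N. Pads are 19 mm wide; open, the fingers measure 117 mm over their backs; the gripper's body (75 mm by 190 mm) begins 51 mm behind the grasp point.
Start: joints at [-0.912, 0.385, 0.008, 0, -1.194, -0.259], TCP at [0.243, -0.576, 0.248] pointing down, gripper open.
Joint ranges: [-3.14, 3.14], [-1.21, 2.06], [-1.07, 1.41], [-3.16, 2.05], [-2.99, -0.16], [-3.1, 3.1]. Speed limits (rad/s): [2.79, 2.79, 3.14, 3.14, 3.14, 3.14].

INTERFACE

Orientations are given as a unit quaternion [w, x, y, z].
In Python, from plant import read_state, get_image, job_done, recognise, outline_of, spot_point, tip_extent gives the robot as it stands.
- The arm moves only by the shell command python3 -m pendant 'ROWS' [FORCE]. ROWS is a JSON object of lists of equal length, an entry for each row: "delta_pos": the shift along the tool's x, y, z as a fraction of full scale, a list of three; "twist": the turn, a rotation vector about the tool's x, y, z as a fraction of full scale, a list of three; "jaw": the gripper command: -1 is shut, 1 is fully open, values between are in proportion. A call has 1 to 12 rows; each row is the pose to reach, as a shift and turn from the pose commanded when the call began, along the tool's axes at that moment; what a row does not reach only later rows make up. Full scale, the value 1, is 50 cm for a shift and 120 degrees for a turn. A row lasts 1/8 s, in which the tool goes at most 62.5 mm and 10.7 degrees, less where a joint would pass 70% of its speed; a pose out of reach is approached as far as the arm can. A call with a number of a shift or a turn outside -1 to 1 is refused whole. A call with a gripper value outside its range is refused whole. The fingers move at their own pace and stop on an object; FORCE is the grip in N (left out, the last holds). Time passes only in rows, so rows that repeat a pose let the fingers close. It gives the time, the measured TCP pose, the force, the opening and the grip force at its end, in the units of the state.
- read_state(): the state, without advancing time (a new reading comes with each control period).
- get_image(name): name is "side" or "top"; returns a dict with "pixels" (480x640x3 uint8, blue, green, red), "intrinsics" (3x3 intrinsics, pixels), "pose" (4x4, takes a point from camera to world coordinates). Camera axes: x right, y up, looking along -z (the intrinsics and any distortion apply to the point x, -y, -z); pixel columns grow to the right and rows downward; lengths in m; the calibration is good to about 2 mm. A picture is of the moment at which its call begins. There is no depth.
- job_done(): hands the job in; it is judged then, once.
Trained networks look in a picture, given as the dict that the camera call returned (one of the last four; its "shot" number tells which), for a name from the list of things; names that differ only in an ending like _2 or _b are one class to them, and where a whole thing is asked for, a point or a joint stands for the part that bears it (a point fixed in the world has none). Each returns a list of dicts, best first, with "score" (0 to 1); they miss things now and then, are a little off and sometimes report something else, mostly with a low value. They report only what shows in the picture. A call takes as long as a camera call.
- recognise(target, picture): "bbox" ([left, top, right, bottom] in pixels, round what is visible of it).
- outline_of(target, picture): "pixels" (480x640 bool, what is visible of it) and "bbox" ([left, top, right, bottom] in pixels, round what is visible of it).
- spot_point(target, picture): "position" ([column, row] in pixels: a listed point, or the origin of a listed thing).
The state is a dict: "clock": time; "q": joint angles; "qd": joint speeds; "tau": joint torques, N m; "eef_pos": TCP position; "tcp_rot": TCP orientation; "force": force on the tool from outside, world axes, zero at the start; "torque": the same for the moment, N m; "opening": finger opening in m; "grasp_force": force on a finger pad.
Only numpy, scipy, OpenCV 4.12 (cv2) and the standard library are available. Lean on these libraries where they do the work, as an engineer would, in place of code of your own. Each camera call takes 0.05 s, during which the arm holds its last target. There are 200 camera calls.

TASK

Lock the yellow tube rack on the shaker: take the orange thumb wedge out of its clear dock, lay it nose first in the slot between the blue clamp bar and the aluminium rail, and slide it along firmly until the bar has clamped the rack tight against the end stop and the wedge stays jammed by itself. Then press the green start key right down and let go. Leave everything else on the bench where it stands, and keep the rack upright.

Things in the scene. Friction and masses are not known exactly. Their poses are not given: they have to be found in the camera images.
- shaker: White low shaker, fixed, 230 (x) x 340 (y) mm, grey deck 45 mm above the bench (y -166 to +166 mm). Origin: centre of its underside. On the deck, in order along its +x: aluminium end stop (rack-side face at x = -85 mm), yellow rack, blue clamp bar, wedge slot, aluminium rail; stop, bar and rail are all 30 mm tall.
- rail_end (a point): The -y end of the rail's slot-side face, at deck height; axes as the shaker. The rail is straight, 14 mm thick, and runs from here 145 mm along shaker +y. The slot beside it (on its -x side) is open from above and at this end; the wedge goes in from here, nose towards +y, straight side on the rail.
- clamp_bar: Blue bar on the shaker, 150 mm long in y, 30 mm tall, sliding along the shaker's x. Its origin lies at shaker x = 0 when open and moves to -x as it closes (about 7 mm closes it on the rack). A light spring (1.5 to 2.5 N) pushes it open. Its rack-side face is 12 mm to the -x side of its origin.
- shoe (a point): Middle of the ramp shoe's face on the bar's slot side, 15 mm above the deck; axes as the shaker. The shoe is 35 mm long in y and slopes 1 in 4: with the bar open its face is 25 mm from the rail at its -y end and 16.5 mm at its +y end.
- wedge: Orange plastic thumb wedge, 160 mm long (x), 34 wide, 30 tall, 0.16 kg. Origin: centre of the underside of its outline; +x to the nose, z up. Straight side at y = -17 mm; ramp on +y: 34 mm wide from x = -80 to -38, tapering 1 in 4 to 13 mm at x = +46. It starts flat on the bench, its thick end under the dock's hood. A push of 8 to 15 N jams it (rail and shoe are smooth, friction 0.3); it then holds.
- wedge_fin (a point): Centre of the upright thumb fin on the wedge's thick end (wedge x = -58, y = 0, 50 mm above its underside); axes as the wedge. The fin is 12 mm thick in x, 30 mm wide in y, and stands from 30 to 67 mm above the underside.
- wedge_nose (a point): Middle of the wedge's parallel nose (wedge x = +63, y = -10.5, z = 15 mm); axes as the wedge. The nose is 13 mm wide in y, 30 mm tall, from wedge x = +46 to +80 mm.
- wedge_home (a point): Point fixed to the shaker, at x = 29, y = -30 mm on its deck: about where the wedge's origin lies when jammed (within about 8 mm along the slot), wedge x along shaker +y, straight side on the rail. Axes as the shaker. The ramps first meet about 28 mm before it.
- dock: Fixed clear hood with blue back and edges, 85 mm deep (its own x from -85 to 0), 80 mm wide, 82 mm tall, inside 72 mm wide and 78 mm tall. Origin: on the bench under the middle of its open mouth, which faces its +x; the wedge is drawn out along +x.
- tube_rack: Yellow rack with capped tubes, 66 (x) x 160 (y) x 84 mm tall, about 0.35 kg, standing loose on the shaker deck between end stop and clamp bar with about 7 mm of play in all. Origin: centre of its underside, axes nearly as the shaker.
- start_key (a joint): Travel of the green start key: 0 up, 0.006 m right down; a spring resists with 1.5 to 5 N and lifts it again.
- start_key_top (a point): Centre of the top of the round green start key, 32 mm wide, on a black base on the shaker deck; its top is 18 mm above the deck. Press straight down.
- red_rack: Bystander: red tube rack, 66 x 160 x 84 mm, loose, origin under its centre.
- gel_bottle: Bystander: clear bottle with blue cap, 60 mm across, 150 mm tall, loose, origin under its centre.
- pen_cup: Bystander: white cup with markers, 72 mm across, 140 mm tall, loose, origin under its centre.
- scanner: Bystander: black and grey barcode scanner on its stand, 65 x 90 x 155 mm, loose, origin under its centre.
- mouse: Bystander: black computer mouse, 100 x 60 x 30 mm, loose, origin under its centre.

How it is judged:
On the way, in this order (a step that is already met when the one before it is completed fails the run):
1. the wedge is jammed between rail and bar, and the bar clamps the rack against the end stop (x of clamp_bar in the frame of shaker below -0.006 m and contact force between clamp_bar and tube_rack above 1.5 N and contact force between wedge and clamp_bar above 2 N and contact force between the fingers and wedge below 0.1 N), for 0.3 s.
2. the start key is pressed right down (value of joint start_key above 0.0045 m), for 0.1 s.
At the end, for the whole second after the job is handed in: The bar is closed 6 mm or more and presses the rack with over 1.5 N; the released wedge presses the bar with over 2 N, lies flat on the deck (8 mm, 0.15 rad), at most 15 mm short of home; the rack is upright (0.1 rad); both at rest; the key has been pressed and is up again (under 2 mm) (x of clamp_bar in the frame of shaker below -0.006 m and contact force between clamp_bar and tube_rack above 1.5 N and contact force between wedge and clamp_bar above 2 N and y of wedge in the frame of wedge_home above -0.015 m and z of wedge in the frame of wedge_home below 0.008 m and angle between wedge's own z axis and vertical below 0.15 rad and angle between tube_rack's own z axis and vertical below 0.1 rad and linear speed of each of wedge, tube_rack below 0.01 m/s and value of joint start_key below 0.002 m); the robot touches nothing.
It fails at once if the tube rack is tipped (angle between tube_rack's own z axis and vertical above 0.3 rad).
It fails at once if a bystander is moved more than 30 mm (distance of any of red_rack, gel_bottle, pen_cup, scanner, mouse from where it was at the start of the episode above 0.03 m).
It also fails if it takes over 67 s, if anything falls off the work surface, if the arm or the gripper's body presses on something with over 40 N, if the wrist force passes 120 N, or if a joint passes its speed limit or range.

## Working session

There is one attempt and no reset: what is moved stays moved. The work goes in short steps, Python scripts to look and compute and a shell command to move; the robot and the scene stay as the last step left them, time stands still between calls to the robot, and variables do not carry over. Pictures are saved under pics/ and viewed, at most 14 in all, crops included, and the job is handed in when it is done.

```bash
mkdir -p pics; ls; cat > h.py <<'E'
import numpy as np,cv2
from plant import *
def ray(im,px):
    K=np.array(im["intrinsics"]);P=np.array(im["pose"])
    d=np.array([(px[0]-K[0,2])/K[0,0],-(px[1]-K[1,2])/K[1,1],-1.]);return P[:3,3],P[:3,:3]@d
def at_z(im,px,z):
    o,d=ray(im,px);return o+d*(z-o[2])/d[2]
def proj(im,p):
    K=np.array(im["intrinsics"]);P=np.array(im["pose"])
    c=P[:3,:3].T@(np.array(p)-P[:3,3]);return [K[0,2]+K[0,0]*c[0]/-c[2],K[1,2]-K[1,1]*c[1]/-c[2]]
def tri(a,pa,b,pb):
    o1,d1=ray(a,pa);o2,d2=ray(b,pb)
    s=np.linalg.lstsq(np.c_[d1,-d2],o2-o1,rcond=None)[0]
    p,q=o1+s[0]*d1,o2+s[1]*d2;return (p+q)/2,np.linalg.norm(p-q)
def toolrow(target):
    from scipy.spatial.transform import Rotation as R
    s=read_state();w,x,y,z=s["tcp_rot"]
    return R.from_quat([x,y,z,w]).inv().apply(np.array(target)-s["eef_pos"])/0.5
E
python3 - <<'E'
from h import *
np.set_printoptions(precision=4,suppress=True)
t=get_image("top");s=get_image("side")
cv2.imwrite("pics/t0.png",t["pixels"]);cv2.imwrite("pics/s0.png",s["pixels"])
print(t.keys(),t["intrinsics"],t["pose"],s["pose"],tip_extent)
for n in "shaker rail_end clamp_bar shoe wedge wedge_fin wedge_nose wedge_home dock tube_rack start_key_top red_rack gel_bottle pen_cup scanner mouse".split():
    a=spot_point(n,t)[:1];b=spot_point(n,s)[:1]
    l=[n]
    for r in a+b: l+= [np.round(r["position"],1),round(r["score"],2)]
    if a and b: l+=list(tri(t,a[0]["position"],s,b[0]["position"]))
    print(*l)
print(read_state())
E
```

```text
pics
dict_keys(['pixels', 'intrinsics', 'pose', 'shot']) [[518.2935   0.     325.6867]
 [  0.     518.2935 246.1413]
 [  0.       0.       1.    ]] [[ 0.0055  0.9974 -0.0719  0.4514]
 [-1.      0.0055 -0.0002 -0.136 ]
 [ 0.0002  0.0719  0.9974  1.0646]
 [ 0.      0.      0.      1.    ]] [[-0.9962  0.0546 -0.0686  0.4677]
 [-0.0872 -0.6926  0.716   0.5289]
 [-0.0084  0.7192  0.6947  0.7416]
 [ 0.      0.      0.      1.    ]] 0.025
shaker [230.  260.8] 0.63 [331.7 362.3] 0.65 [ 0.4958  0.0614 -0.0038] 0.0024629017690678185
rail_end [267.  244.4] 0.87 [317.9 303.9] 0.67 [ 0.526  -0.02    0.0454] 0.003338015440040816
clamp_bar [223.1 261. ] 0.88 [315.7 302.3] 0.74 [0.5055 0.0488 0.1361] 0.02984176701156062
shoe [246.9 252.7] 0.91 [322.5 317.6] 0.96 [0.5118 0.0175 0.0577] 0.00291907952831395
wedge [416.9 306.5] 0.76 [385.2 208.9] 0.72 [ 0.4056 -0.3216  0.0065] 0.000418538283811156
wedge_fin
wedge_nose [433.2 273.7] 0.84 [361.5 194. ] 0.69 [ 0.4652 -0.3522  0.02  ] 0.014080735734003114
wedge_home [238.4 243.9] 0.9 [314.2 326.3] 0.85 [0.5264 0.0346 0.056 ] 0.002207777870781398
dock [418.6
[... 507 characters left out ...]
.7162 -0.2892  0.012 ] 0.008451526601115911
scanner [171.4 133.9] 0.75 [154.7 424.9] 0.71 [ 0.7597  0.1898 -0.0078] 0.00838536655414752
mouse [495.2 248.5] 0.57 [332.6 159.5] 0.59 [ 0.5273 -0.4792  0.0171] 0.006579724564976943
{'clock': 1.7, 'q': array([-0.9124,  0.3847,  0.0079, -0.    , -1.194 , -0.2586]), 'qd': array([-0.0001,  0.0009, -0.0001,  0.0002, -0.0019,  0.0003]), 'tau': array([  0.0001, -39.0458,  18.7617,   4.2243,   0.0154,  -0.    ]), 'eef_pos': array([ 0.2433, -0.5757,  0.2475]), 'tcp_rot': array([-0.    , -0.1986,  0.9801,  0.    ]), 'force': array([-0.0628,  0.6964,  0.1404]), 'torque': array([ 0.0074,  0.0185, -0.0379]), 'grasp_force': 0.0, 'opening': 0.08674371941720793}
```

View pics/t0.png

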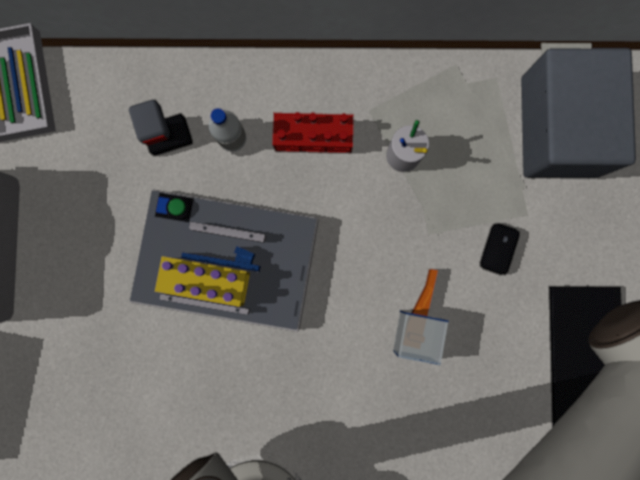

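View pics/s0.png

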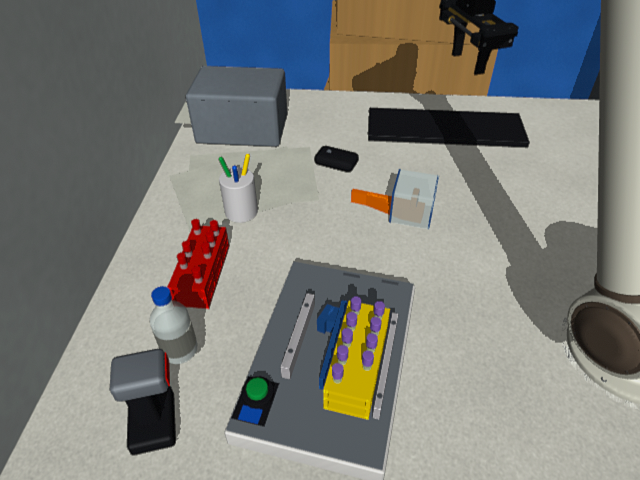

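The top picture shows the shaker at (225,260), with the rail running from (267,237) to (190,225). The dock is at (420,335) and the wedge nose points up at (433,270). I'll fit the poses by matching silhouettes in both views.

```bash
cat >> h.py <<'E'
from scipy.optimize import minimize
def box(x0,x1,y0,y1,z0,z1): return np.array([[x,y,z] for x in(x0,x1) for y in(y0,y1) for z in(z0,z1)])
def prism(poly,z0,z1): return np.array([[x,y,z] for x,y in poly for z in(z0,z1)])
WEDGE=[box(.046,.08,-.017,-.004,0,.03),prism([(-.038,-.017),(-.038,.017),(.046,-.004),(.046,-.017)],0,.03),
       box(-.08,-.038,-.017,.017,0,.03),box(-.064,-.052,-.015,.015,.03,.067)]
def T(q,P,z=0):
    c,s=np.cos(q[2]),np.sin(q[2]);return np.c_[q[0]+c*P[:,0]-s*P[:,1],q[1]+s*P[:,0]+c*P[:,1],P[:,2]+z]
def render(im,q,parts,z=0):
    m=np.zeros((960*2,1280*2),np.uint8)
    for P in parts:
        uv=np.array([proj(im,p) for p in T(q,P,z)])
        cv2.fillConvexPoly(m,cv2.convexHull(np.round((uv+.5)*4*16).astype(np.int32)),255,shift=4)
    return cv2.resize(m,(640,480),interpolation=cv2.INTER_AREA)/255.
def fit(views,q0,parts,z=0):  # views: (image, mask, roi mask)
    f=lambda q:sum(np.abs(render(i,q,parts,z)-m)[r].sum() for i,m,r in views)
    best=None
    for st in ([.01,.01,.1],[.004,-.004,-.04]):
        q0=np.array(q0);sx=np.vstack([q0]+[q0+np.eye(3)[k]*st[k] for k in range(3)])
        r=minimize(f,q0,method="Nelder-Mead",options=dict(initial_simplex=sx,xatol=1e-4,fatol=.2));q0=r.x
    return r.x,r.fun,[float(m[k].sum()) for i,m,k in views]
def orange(im):
    h=cv2.cvtColor(im["pixels"],cv2.COLOR_BGR2HSV);return ((h[...,0]>=4)&(h[...,0]<=20)&(h[...,1]>170)&(h[...,2]>90)).astype(float)
def roi(a,b,c,d):
    m=np.zeros((480,640),bool);m[b:d,a:c]=1;return m
E
python3 - <<'E'
from h import *
np.set_printoptions(precision=4,suppress=True)
t=get_image("top");s=get_image("side")
print("wedge",fit([(t,orange(t),roi(405,255,460,306)),(s,orange(s),roi(340,170,387,225))],[.405,-.325,-.25],WEDGE))
full=np.ones((480,640),bool)
def m(n,i):
    r=outline_of(n,i);return r[0]["pixels"].astype(float)
qs=None
for n,q,B in (("shaker",[.496,.061,-.17],box(-.115,.115,-.17,.17,0,.045)),("dock",[.39,-.328,-.14],box(-.085,0,-.04,.04,0,.082))):
    vt,vs=(t,m(n,t),full),(s,m(n,s),full)
    for v in ([vt],[vs],[vt,vs]):
        r=fit(v,q,[B]);print(n,r)
    if n=="shaker": qs=r[0]
inv=lambda p:(np.array([[np.cos(qs[2]),np.sin(qs[2])],[-np.sin(qs[2]),np.cos(qs[2])]])@(np.array(p)[:2]-qs[:2]))
for n,z in (("rail_end",.045),("shoe",.06),("wedge_home",.045),("tube_rack",.045),("start_key_top",.063)):
    for i in (t,s):
        a=spot_point(n,i)
        if a: p=at_z(i,a[0]["position"],z);print(n,p,inv(p))
# crop for a look
c=t["pixels"][180:340,120:330].copy();c=cv2.resize(c,None,fx=3.7,fy=3.7,interpolation=cv2.INTER_CUBIC)
for P in (box(.046,.060,-.09,.055,.075,.075),box(-.115,.115,-.17,.17,.045,.045)):
    uv=np.array([proj(t,p) for p in T(qs,P)]);h=cv2.convexHull(uv.astype(np.float32))
    cv2.polylines(c,[np.round((h+.5-[120,180])*3.7).astype(np.int32)],True,(0,255,255),1)
cv2.imwrite("pics/c1.png",c)
E
```

```text
wedge (array([ 0.4035, -0.3253, -0.2121]), np.float64(118.33333333333334), [332.0, 527.0])
shaker (array([ 0.4973,  0.0647, -0.164 ]), np.float64(3766.133333333333), [16552.0])
shaker (array([ 0.4964,  0.0635, -0.1656]), np.float64(6422.027450980391), [23215.0])
shaker (array([ 0.4967,  0.0635, -0.1643]), np.float64(10211.760784313727), [16552.0, 23215.0])
dock (array([ 0.3908, -0.3261, -0.182 ]), np.float64(87.8941176470588), [2222.0])
dock (array([ 0.391 , -0.3271, -0.1815]), np.float64(55.713725490196076), [2305.0])
dock (array([ 0.3909, -0.3265, -0.1838]), np.float64(151.90196078431373), [2222.0, 2305.0])
rail_end [ 0.5336 -0.0167  0.045 ] [ 0.0496 -0.0732]
rail_end [ 0.5272 -0.0142  0.045 ] [ 0.0428 -0.0717]
shoe [0.517 0.019 0.06 ] [ 0.0273 -0.0406]
shoe [0.5164 0.0168 0.06  ] [ 0.0271 -0.0429]
wedge_home [0.527  0.0345 0.045 ] [ 0.0347 -0.0237]
wedge_home [0.5249 0.0247 0.045 ] [ 0.0342 -0.0337]
tube_rack [0.4548 0.1003 0.045 ] [-0.0474  0.0294]
tube_rack [0.4505 0.0934 0.045 ] [-0.0505  0.0219]
start_key_top [0.6053 0.1619 0.063 ] [0.091  0.1148]
start_key_top [0.5995 0.1482 0.063 ] [0.0876 0.1003]
```

View pics/c1.png

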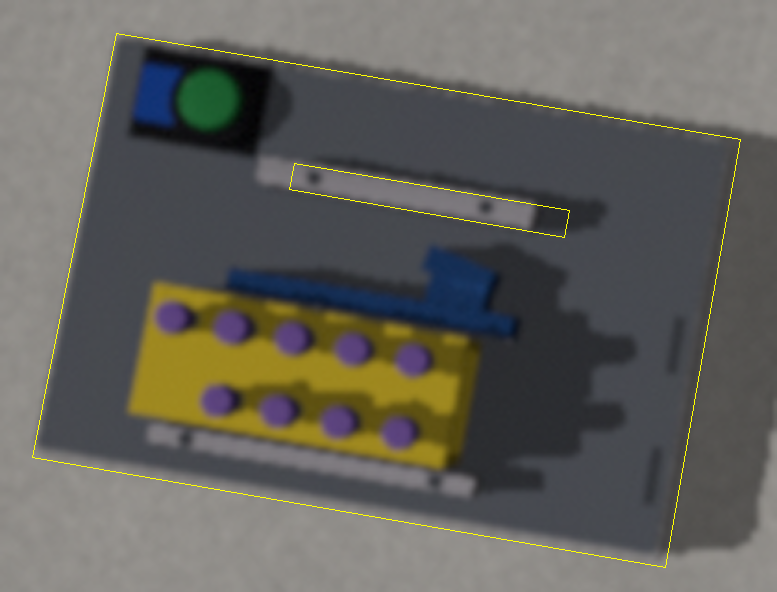

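The overlay fits the deck. The rail's -y end is at shaker y of about -72 mm and its face at x of about +47 mm. I'm moving to above the nose.

```bash
python3 -m pendant '{"delta_pos":[[-0.573,0.253,0.255],[-0.573,0.253,0.255],[-0.573,0.253,0.255],[-0.573,0.253,0.255],[-0.573,0.253,0.255],[-0.573,0.253,0.255],[-0.573,0.253,0.255],[-0.573,0.253,0.255],[-0.573,0.253,0.255]],"twist":[[0,0,0.293],[0,0,0.293],[0,0,0.293],[0,0,0.293],[0,0,0.293],[0,0,0.293],[0,0,0.293],[0,0,0.293],[0,0,0.293]],"jaw":[0,0,0,0,0,0,0,0,0]}' 40
python3 - <<'E'
from h import *
print(toolrow([.458,-.3478,.030]))
t=get_image("top");s=get_image("side")
c=s["pixels"][120:270,280:480];cv2.imwrite("pics/c2.png",cv2.resize(c,None,fx=3.7,fy=3.7))
E
```

```text
clock: 3.62
eef_pos: [0.4575, -0.3486, 0.1207]
tcp_rot: [0.001, 0.107, 0.994, -0.0]
force: [0.6, 1.1, 0.3]
opening: 0.0435
grasp_force: 0.0
[-0.00045164  0.00184919  0.18139051]
```

View pics/c2.png

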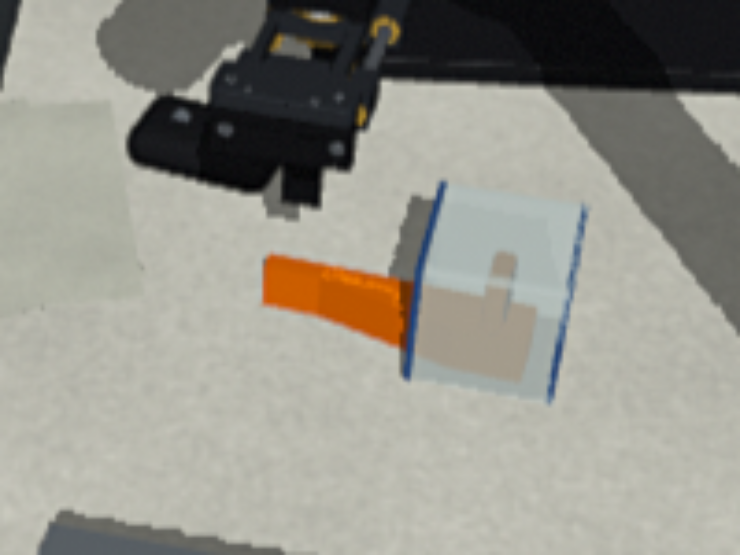

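The gripper hangs over the nose, which shows at crop (290,285), and the fin is visible under the hood. Next I go down, close on it and draw it out a little.

```bash
python3 -m pendant '{"delta_pos":[[0,0.002,0.10],[0,0.002,0.18],[0,0.002,0.18],[0,0.002,0.18],[0,0.002,0.18],[0,0.002,0.18],[0,0.002,0.18]],"twist":[[0,0,0],[0,0,0],[0,0,0],[0,0,0],[0,0,0],[0,0,0],[0,0,0]],"jaw":[0,0,0,-1,-1,-1,-1]}' 40
```

```text
clock: 4.6
eef_pos: [0.4584, -0.3467, 0.0307]
tcp_rot: [0.0, 0.107, 0.994, -0.0]
force: [0.5, -1.0, 0.5]
opening: 0.0125
grasp_force: 40.0
```

```bash
python3 -m pendant '{"delta_pos":[[-0.05,0.001,0],[-0.10,0.003,0],[-0.15,0.004,0],[-0.20,0.005,0],[-0.25,0.006,0],[-0.27,0.006,0],[-0.27,0.006,0],[-0.27,0.006,0]],"twist":[[0,0,0],[0,0,0],[0,0,0],[0,0,0],[0,0,0],[0,0,0],[0,0,0],[0,0,0]],"jaw":[-1,-1,-1,-1,-1,-1,-1,-1]}' 40
python3 - <<'E'
from h import *
t=get_image("top");s=get_image("side")
for n in ("wedge_fin","wedge","wedge_nose"):
    a,b=spot_point(n,t)[:1],spot_point(n,s)[:1]
    if a and b: print(n,tri(t,a[0]["position"],s,b[0]["position"]))
c=s["pixels"][120:270,280:480];cv2.imwrite("pics/c3.png",cv2.resize(c,None,fx=3.7,fy=3.7))
E
```

```text
clock: 5.6
eef_pos: [0.5916, -0.3727, 0.0308]
tcp_rot: [0.001, 0.107, 0.994, -0.0]
force: [2.2, -0.2, 2.1]
opening: 0.0128
grasp_force: 39.9
wedge_fin (array([ 0.47739963, -0.33987843,  0.04673174]), np.float64(0.007814418209673726))
wedge (array([ 0.53847753, -0.34595452,  0.0132518 ]), np.float64(0.00294652784770779))
```

View pics/c3.png

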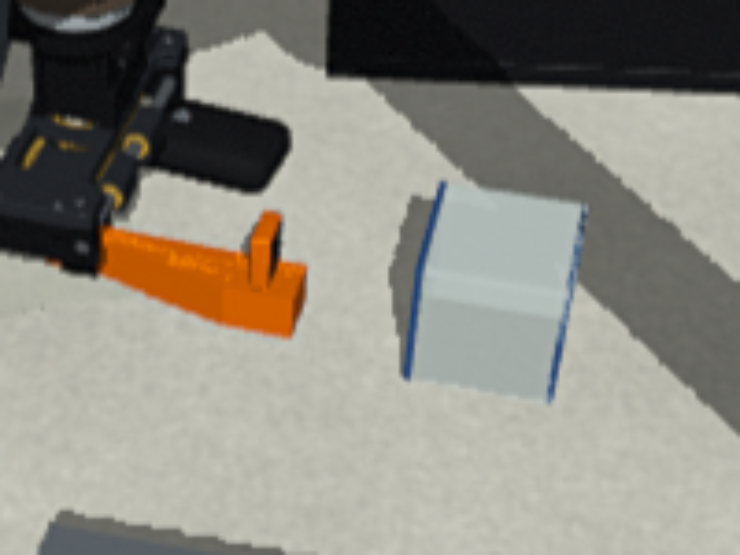

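The wedge is fully clear of the hood, with the fin upright at crop (265,250). I release it, rise and locate it again.

```bash
python3 -m pendant '{"delta_pos":[[0,0,0],[0,0,0],[0,0,-0.10],[0,0,-0.22],[0.1,0,-0.22],[0.2,0,-0.22],[0.24,0,-0.22],[0.24,0,-0.22],[0.24,0,-0.22],[0.24,0,-0.22],[0.24,0,-0.22],[0.24,0,-0.22]],"twist":[[0,0,0],[0,0,0],[0,0,0],[0,0,0.089],[0,0,0.178],[0,0,0.267],[0,0,0.356],[0,0,0.445],[0,0,0.534],[0,0,0.623],[0,0,0.712],[0,0,0.75]],"jaw":[0,0,0,0,0,0,0,0,0,0,0,0]}' 40
python3 - <<'E'
from h import *
np.set_printoptions(precision=4,suppress=True)
t=get_image("top");s=get_image("side")
F=np.ones((480,640),bool)
tt,ss=orange(t),orange(s)
rt=roi(330,180,460,330);rs=roi(300,140,400,240)
for v in ([(t,tt,rt)],[(s,ss,rs)],[(t,tt,rt),(s,ss,rs)]): r=fit(v,[.535,-.352,-.213],WEDGE);print(r)
q=r[0];fin=T(q,np.array([[-.058,0,.058]]))[0];print("fin",fin)
st=read_state();print(st["q"],st["eef_pos"],st["tcp_rot"])
fin[2]=.05;print(toolrow(fin))
c=np.hstack([s["pixels"][120:270,280:440],t["pixels"][190:340,340:500]]);cv2.imwrite("pics/c4.png",cv2.resize(c,None,fx=2.5,fy=2.5))
E
```

```text
clock: 7.5
eef_pos: [0.4723, -0.3464, 0.139]
tcp_rot: [-0.002, 0.78, 0.626, -0.001]
force: [0.2, 0.0, -0.2]
opening: 0.0435
grasp_force: 0.0
(array([ 0.5411, -0.3474, -0.2893]), np.float64(1060.772549019608), [118.0])
(array([ 0.5394, -0.352 , -0.2062]), np.float64(138.10196078431375), [1105.0])
(array([ 0.5392, -0.3517, -0.2226]), np.float64(1216.8470588235293), [118.0, 1105.0])
fin [ 0.4826 -0.3389  0.058 ]
[-0.3568  0.4183 -0.2344 -0.0005 -0.921  -2.9987] [ 0.4724 -0.3465  0.1391] [-0.0013  0.7786  0.6275 -0.0006]
[0.0189 0.0171 0.1782]
```

View pics/c4.png

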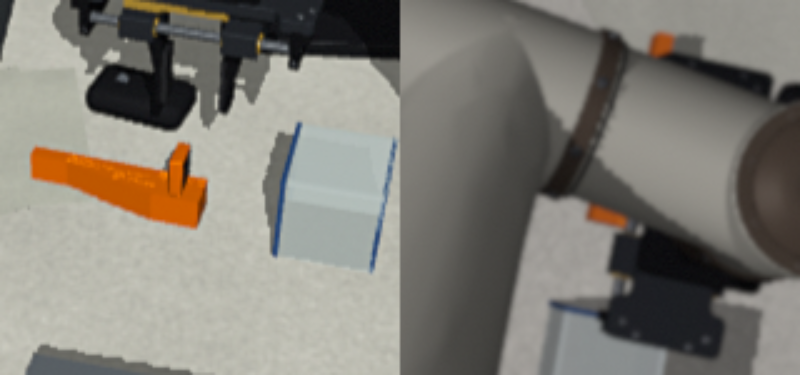

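The left view shows the fin at (180,168), between the fingers; the arm hides it from above. I'm going down on the fin.

```bash
python3 -m pendant '{"delta_pos":[[0.019,0.015,0.05],[0.019,0.015,0.11],[0.019,0.015,0.16],[0.019,0.015,0.162],[0.019,0.015,0.162],[0.019,0.015,0.162],[0.019,0.015,0.162],[0.019,0.015,0.162],[0.019,0.015,0.162]],"twist":[[0,0,0],[0,0,0],[0,0,0],[0,0,0],[0,0,0],[0,0,0],[0,0,0],[0,0,0],[0,0,0]],"jaw":[0,0,0,0,0,-1,-1,-1,-1]}' 50
python3 -c "
from h import *
s=read_state();print(s['q'],s['torque'],s['force'])"
```

```text
clock: 8.72
eef_pos: [0.4827, -0.3392, 0.0593]
tcp_rot: [-0.0, 0.779, 0.628, -0.0]
force: [1.0, -0.2, 2.3]
opening: 0.012
grasp_force: 49.7
[-3.38268059e-01  5.21688628e-01 -3.02628128e-01  5.17916573e-05
 -7.46539712e-01 -3.01717842e+00] [-0.34684673 -0.14114663 -0.01322514] [ 0.98585465 -0.20250905  2.2591387 ]
```

The grip on the fin reads 12.0 mm. I lift and turn, then travel to the slot.

```bash
python3 -m pendant '{"delta_pos":[[0,0,-0.07],[0,0,-0.14],[0,0,-0.192],[0,0,-0.192],[0.03,0,-0.192],[0.07,-0.01,-0.192],[0.11,-0.02,-0.192],[0.15,-0.03,-0.192],[0.19,-0.04,-0.192],[0.23,-0.05,-0.192],[0.27,-0.06,-0.192],[0.30,-0.07,-0.192]],"twist":[[0,0,0],[0,0,0],[0,0,-0.06],[0,0,-0.14],[0,0,-0.22],[0,0,-0.30],[0,0,-0.38],[0,0,-0.46],[0,0,-0.54],[0,0,-0.62],[0,0,-0.70],[0,0,-0.774]],"jaw":[-1,-1,-1,-1,-1,-1,-1,-1,-1,-1,-1,-1]}' 50
cat > m.py <<'E'
from h import *
from scipy.spatial.transform import Rotation as R
np.set_printoptions(precision=4,suppress=True)
st=read_state();e=st["eef_pos"];w,x,y,z=st["tcp_rot"];M=R.from_quat([x,y,z,w]).as_matrix()
print("eef",e,"tooly yaw",np.degrees(np.arctan2(M[1,1],M[0,1])),"tz",M[:,2],"F",st["force"])
qs=np.array([.4967,.0635,-.1645])
inv=lambda p:(np.array([[np.cos(qs[2]),np.sin(qs[2])],[-np.sin(qs[2]),np.cos(qs[2])]])@(np.array(p)[:2]-qs[:2]))
t=get_image("top");s=get_image("side")
yaw=np.arctan2(M[1,1],M[0,1]);d=np.array([np.cos(yaw),np.sin(yaw)])
q0=np.r_[e[:2]+.058*d,yaw];zz=e[2]-.0593
import sys
for im,nm in ((t,"top"),(s,"side")):
    m=orange(im);r=fit([(im,m,cv2.dilate(render(im,q0,WEDGE,zz),np.ones((15,15)))>0)],q0,WEDGE,zz)
    print(nm,r,"shaker xy",inv(r[0]),"dyaw",np.degrees(r[0][2]-qs[2])-90)
print("nominal shaker xy",inv(q0),"under z",zz,"TCP",inv(e))
E
python3 m.py
```

```text
clock: 10.22
eef_pos: [0.4799, -0.1843, 0.1546]
tcp_rot: [-0.001, 0.079, 0.997, 0.0]
force: [-0.2, 0.1, -2.4]
opening: 0.0116
grasp_force: 50.0
eef [ 0.4799 -0.1843  0.1546] tooly yaw 80.94140042724536 tz [-0.001   0.0004 -1.    ] F [-0.2033  0.0664 -2.437 ]
top (array([ 0.4224, -0.0904,  1.546 ]), np.float64(0.0), [0.0]) shaker xy [-0.0481 -0.164 ] dyaw 8.00599342555843
side (array([ 0.487 , -0.1232,  1.4301]), np.float64(451.15294117647056), [1021.0]) shaker xy [ 0.021  -0.1858] dyaw 1.3627398407427762
nominal shaker xy [ 0.0236 -0.1892] under z 0.09534276994425328 TCP [ 0.024  -0.2472]
```

```bash
python3 -m pendant '{"delta_pos":[[-0.006,0.04,0.01],[-0.006,0.085,0.02],[-0.006,0.085,0.02],[-0.006,0.085,0.02]],"twist":[[0,0,0.003],[0,0,0.003],[0,0,0.003],[0,0,0.003]],"jaw":[-1,-1,-1,-1]}' 50
python3 m.py; python3 - <<'E'
from h import *
qs=[.4967,.0635,-.1645]
s=get_image("side");c=cv2.resize(s["pixels"][200:340,260:430],None,fx=4.7,fy=4.2,interpolation=cv2.INTER_CUBIC)
for P in (box(.0465,.0605,-.072,.073,.075,.075),box(.0465,.0465,-.072,.073,.045,.045)):
    uv=np.array([proj(s,p) for p in T(qs,P)]);h=cv2.convexHull(uv.astype(np.float32))
    cv2.polylines(c,[np.round((h+.5-[260,200])*[4.7,4.2]).astype(np.int32)],True,(0,255,255),1)
cv2.imwrite("pics/c5.png",c)
E
```

```text
clock: 10.82
eef_pos: [0.4902, -0.1442, 0.145]
tcp_rot: [-0.0, 0.085, 0.996, -0.0]
force: [-0.6, -0.4, -2.1]
opening: 0.0118
grasp_force: 50.0
eef [ 0.4902 -0.1442  0.145 ] tooly yaw 80.20787761979435 tz [-0.0003 -0.0002 -1.    ] F [-0.5825 -0.4351 -2.0792]
top (array([ 0.4334, -0.0504,  1.5332]), np.float64(0.0), [0.0]) shaker xy [-0.0437 -0.1227] dyaw 7.272470618107434
side (array([ 0.4988, -0.0869,  1.4093]), np.float64(478.6823529411764), [1106.0]) shaker xy [ 0.0267 -0.148 ] dyaw 0.17253977336778803
nominal shaker xy [ 0.028 -0.148] under z 0.08569768268581476 TCP [ 0.0277 -0.206 ]
```

View pics/c5.png

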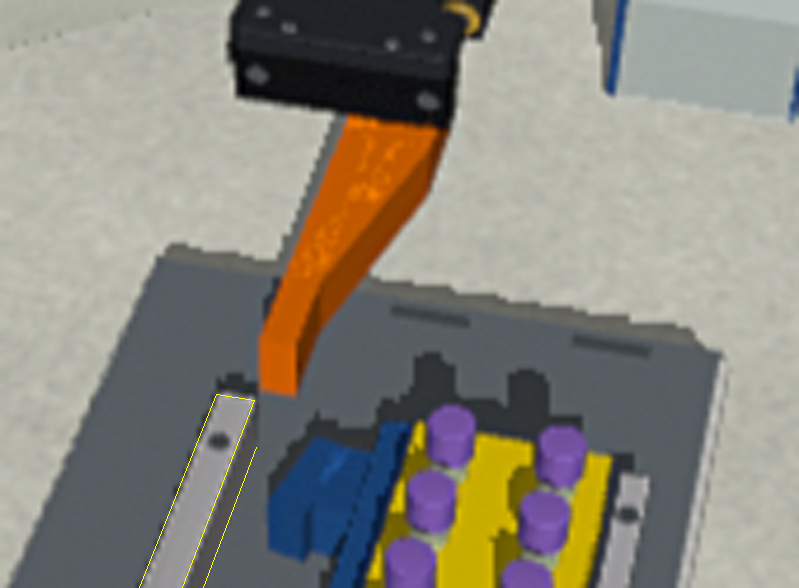

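The overlay lies on the rail, and the nose at crop (278,390) lines up with the slot. I lower it to just above the deck.

```bash
python3 -m pendant '{"delta_pos":[[0,0,0.025],[0,0,0.05],[0,0,0.074],[0,0,0.074],[0,0,0.074]],"twist":[[0,0,-0.003],[0,0,-0.003],[0,0,-0.003],[0,0,-0.003],[0,0,-0.003]],"jaw":[-1,-1,-1,-1,-1]}' 50
python3 m.py; python3 - <<'E'
from h import *
s=get_image("side");c=cv2.resize(s["pixels"][200:340,260:430],None,fx=4.7,fy=4.2,interpolation=cv2.INTER_CUBIC)
cv2.imwrite("pics/c6.png",c)
E
```

```text
clock: 11.6
eef_pos: [0.4906, -0.1438, 0.1081]
tcp_rot: [0.0, 0.082, 0.997, -0.0]
force: [0.8, -0.6, -1.2]
opening: 0.0117
grasp_force: 50.0
eef [ 0.4906 -0.1438  0.1081] tooly yaw 80.63967753535607 tz [ 0.0001 -0.0002 -1.    ] F [ 0.7827 -0.5898 -1.2391]
top (array([ 0.4333, -0.0499,  1.5408]), np.float64(0.0), [0.0]) shaker xy [-0.0439 -0.1222] dyaw 7.704270533669089
side (array([ 0.4987, -0.0867,  1.419 ]), np.float64(480.28235294117644), [1017.0]) shaker xy [ 0.0266 -0.1478] dyaw 0.7274347953023579
nominal shaker xy [ 0.0278 -0.1475] under z 0.04875319075852327 TCP [ 0.0279 -0.2055]
```

View pics/c6.png

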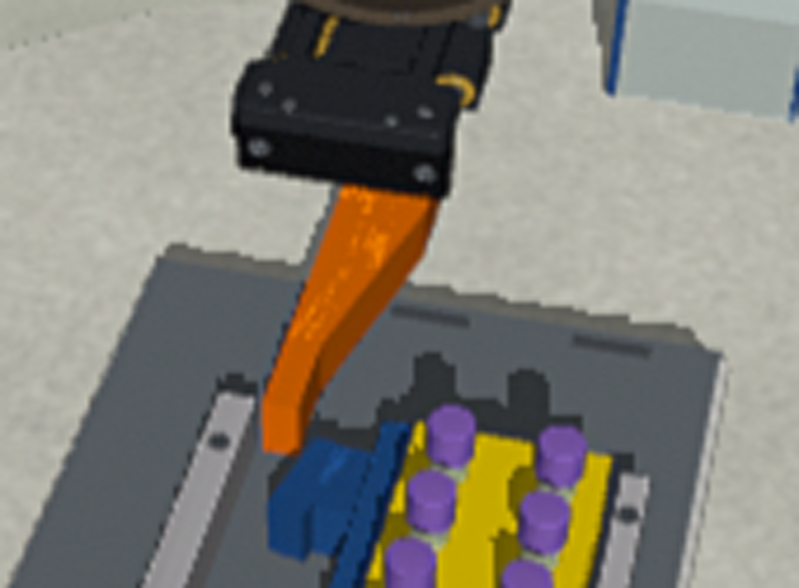

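The nose sits between the rail and the shoe, a little away from the rail. I shift 1 mm to the rail and slide in.

```bash
python3 -m pendant '{"delta_pos":[[-0.002,0.02,0.004],[-0.002,0.04,0.004],[-0.002,0.06,0.004],[-0.002,0.08,0.004],[-0.002,0.10,0.004],[-0.002,0.12,0.004],[-0.002,0.14,0.004],[-0.002,0.14,0.004]],"twist":[[0,0,0],[0,0,0],[0,0,0],[0,0,0],[0,0,0],[0,0,0],[0,0,0],[0,0,0]],"jaw":[-1,-1,-1,-1,-1,-1,-1,-1]}' 50
python3 m.py
```

```text
clock: 12.75
eef_pos: [0.5029, -0.0742, 0.1061]
tcp_rot: [0.0, 0.081, 0.997, 0.0]
force: [-0.5, -0.4, -1.2]
opening: 0.0119
grasp_force: 50.0
eef [ 0.5029 -0.0742  0.1061] tooly yaw 80.69246816116944 tz [ 0.0001  0.     -1.    ] F [-0.5464 -0.417  -1.2059]
top (array([ 0.5948,  0.071 , -1.7818]), np.float64(0.0), [0.0]) shaker xy [0.0955 0.0234] dyaw -182.66298630868778
side (array([ 0.5109, -0.0157,  1.4182]), np.float64(734.686274509804), [966.0]) shaker xy [ 0.027  -0.0758] dyaw 0.6800007930111747
nominal shaker xy [ 0.0286 -0.0768] under z 0.046787584752985244 TCP [ 0.0287 -0.1348]
```

There is no contact yet and the wedge is in the slot. I set it down, release, rise, turn a quarter and move behind its thick end.

```bash
python3 -m pendant '{"delta_pos":[[0,0,0.003],[0,0,0.003],[0,0,0.003],[0,0,0.003],[0,0,-0.06],[0,0,-0.14],[0,0,-0.14]],"twist":[[0,0,0],[0,0,0],[0,0,0],[0,0,0],[0,0,0],[0,0,0],[0,0,0]],"jaw":[-1,0,0,0,0,0,0]}' 50
python3 -m pendant '{"delta_pos":[[0,-0.05,0],[0,-0.10,0],[0,-0.10,0],[0,-0.10,0],[0,-0.10,0],[0,-0.10,0],[0,-0.10,0],[0,-0.10,0],[0,-0.10,0],[0,-0.10,0]],"twist":[[0,0,-0.08],[0,0,-0.16],[0,0,-0.24],[0,0,-0.32],[0,0,-0.40],[0,0,-0.48],[0,0,-0.56],[0,0,-0.64],[0,0,-0.72],[0,0,-0.75]],"jaw":[-1,-1,-1,-1,-1,-1,-1,-1,-1,-1]}' 50
python3 m.py; python3 - <<'E'
from h import *
s=get_image("side");t=get_image("top");c=np.hstack([s["pixels"][190:340,250:410],t["pixels"][180:330,190:350]])
cv2.imwrite("pics/c7.png",cv2.resize(c,None,fx=2.5,fy=2.5,interpolation=cv2.INTER_CUBIC))
qs=np.array([.4967,.0635,-.1645])
print(read_state()["q"])
for y in (-.184,): print(toolrow(T(qs,np.array([[.0285,y,.08]]))[0]))
E
```

```text
clock: 13.72
eef_pos: [0.5049, -0.0747, 0.1794]
tcp_rot: [0.004, 0.081, 0.997, 0.001]
force: [-0.1, 0.2, 0.6]
opening: 0.0431
grasp_force: 0.0
clock: 14.98
eef_pos: [0.494, -0.1242, 0.1751]
tcp_rot: [-0.001, -0.648, 0.762, 0.001]
force: [-0.4, -0.1, 0.9]
opening: 0.0006
grasp_force: 0.0
eef [ 0.494  -0.1242  0.1751] tooly yaw 170.7636873468175 tz [-0.0017  0.0002 -1.    ] F [-0.4238 -0.1229  0.8717]
top (array([ 0.4634, -0.1816,  3.1137]), np.float64(0.0), [0.0]) shaker xy [ 0.0073 -0.2472] dyaw 97.82828034513051
side (array([ 0.5401, -0.2682,  3.3471]), np.float64(0.0), [0.0]) shaker xy [ 0.0971 -0.3201] dyaw 111.19729556484981
nominal shaker xy [-0.0299 -0.1858] under z 0.11581760462423044 TCP [ 0.0281 -0.1856]
[ 7.26345395e-02  2.58357787e-01 -3.75425487e-01 -2.14149623e-04
 -9.38075819e-01 -2.37398052e-01]
[-0.00319098 -0.00063782  0.19094541]
```

View pics/c7.png

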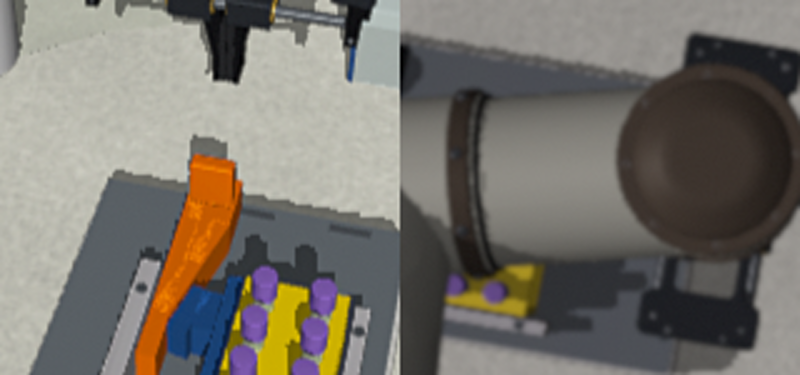

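The wedge lies in the slot along the rail, with the closed fingers behind its thick end. Next I lower and push.

```bash
python3 -m pendant '{"delta_pos":[[-0.003,0,0.07],[-0.003,0,0.14],[-0.003,0,0.19],[-0.003,0,0.19],[-0.02,0,0.19],[-0.04,0,0.19],[-0.06,0,0.19],[-0.07,0,0.19],[-0.07,0,0.19]],"twist":[[0,0,0],[0,0,0],[0,0,0],[0,0,0],[0,0,0],[0,0,0],[0,0,0],[0,0,0],[0,0,0]],"jaw":[-1,-1,-1,-1,-1,-1,-1,-1,-1]}' 50
python3 -m pendant '{"delta_pos":[[-0.008,0,0],[-0.016,0,0],[-0.024,0,0],[-0.024,0,0]],"twist":[[0,0,0],[0,0,0],[0,0,0],[0,0,0]],"jaw":[-1,-1,-1,-1]}' 50
python3 m.py | grep -e TCP -e eef
```

```text
clock: 16.3
eef_pos: [0.5004, -0.089, 0.0812]
tcp_rot: [0.0, -0.647, 0.762, 0.0]
force: [-1.0, 1.6, -0.5]
opening: 0.0003
grasp_force: 0.0
clock: 16.8
eef_pos: [0.5022, -0.0774, 0.0809]
tcp_rot: [0.0, -0.647, 0.762, 0.0]
force: [0.4, -0.7, -0.3]
opening: 0.0005
grasp_force: 0.0
eef [ 0.5022 -0.0774  0.0809] tooly yaw 170.634427977291 tz [-0.0001  0.0004 -1.    ] F [ 0.4246 -0.7489 -0.326 ]
nominal shaker xy [-0.0295 -0.1382] under z 0.02163520682773367 TCP [ 0.0285 -0.1381]
```

```bash
python3 -m pendant '{"delta_pos":[[-0.004,0,0],[-0.008,0,0],[-0.010,0,0],[-0.010,0,0]],"twist":[[0,0,0],[0,0,0],[0,0,0],[0,0,0]],"jaw":[-1,-1,-1,-1]}' 50
python3 -m pendant '{"delta_pos":[[-0.004,0,0],[-0.008,0,0],[-0.010,0,0],[-0.010,0,0]],"twist":[[0,0,0],[0,0,0],[0,0,0],[0,0,0]],"jaw":[-1,-1,-1,-1]}' 50
python3 -m pendant '{"delta_pos":[[-0.004,0,0],[-0.008,0,0],[-0.010,0,0],[-0.010,0,0]],"twist":[[0,0,0],[0,0,0],[0,0,0],[0,0,0]],"jaw":[-1,-1,-1,-1]}' 50
```

```text
clock: 17.4
eef_pos: [0.5026, -0.073, 0.0808]
tcp_rot: [-0.0, -0.647, 0.763, 0.0]
force: [-1.1, -2.7, -1.2]
opening: 0.0006
grasp_force: 1.7
clock: 17.9
eef_pos: [0.5035, -0.0679, 0.0809]
tcp_rot: [-0.0, -0.647, 0.763, 0.0]
force: [-1.1, -3.3, -0.3]
opening: 0.0005
grasp_force: 1.9
clock: 18.4
eef_pos: [0.5043, -0.0629, 0.0809]
tcp_rot: [-0.0, -0.647, 0.763, 0.0]
force: [-1.9, -3.7, -0.5]
opening: 0.0006
grasp_force: 2.1
```

Contact force is building, so the spring phase has begun. I continue in small steps.

```bash
for i in 1; do python3 -m pendant '{"delta_pos":[[-0.004,0,0],[-0.008,0,0],[-0.010,0,0],[-0.010,0,0]],"twist":[[0,0,0],[0,0,0],[0,0,0],[0,0,0]],"jaw":[-1,-1,-1,-1]}' 50; done
python3 -m pendant '{"delta_pos":[[-0.004,0,0],[-0.008,0,0],[-0.010,0,0],[-0.010,0,0]],"twist":[[0,0,0],[0,0,0],[0,0,0],[0,0,0]],"jaw":[-1,-1,-1,-1]}' 50
python3 m.py | grep -e TCP -e eef
```

```text
clock: 18.9
eef_pos: [0.505, -0.0583, 0.0809]
tcp_rot: [-0.001, -0.647, 0.763, 0.0]
force: [-3.1, -4.8, -0.2]
opening: 0.0005
grasp_force: 2.8
clock: 19.4
eef_pos: [0.5051, -0.0577, 0.0811]
tcp_rot: [-0.004, -0.647, 0.762, -0.001]
force: [-0.1, -26.8, -1.7]
opening: 0.0005
grasp_force: 13.1
eef [ 0.5051 -0.0577  0.0811] tooly yaw 170.6394802660241 tz [-0.0042 -0.0062 -1.    ] F [ -0.1483 -26.7845  -1.7232]
nominal shaker xy [-0.0299 -0.1183] under z 0.021751457581142754 TCP [ 0.0281 -0.1182]
```

The push force rose to 27 N with no further motion, so the wedge is jammed. I back off, rise and look.

```bash
python3 -m pendant '{"delta_pos":[[0.02,0,0],[0.06,0,0],[0.10,0,0],[0.10,0,-0.1],[0.10,0,-0.2],[0.10,0,-0.28],[0.10,0,-0.28],[0.10,0,-0.28]],"twist":[[0,0,0],[0,0,0],[0,0,0],[0,0,0],[0,0,0],[0,0,0],[0,0,0],[0,0,0]],"jaw":[-1,-1,-1,-1,-1,-1,-1,-1]}' 50
python3 - <<'E'
from h import *
np.set_printoptions(precision=4,suppress=True)
qs=np.array([.4967,.0635,-.1645])
inv=lambda p:(np.array([[np.cos(qs[2]),np.sin(qs[2])],[-np.sin(qs[2]),np.cos(qs[2])]])@(np.array(p)[:2]-qs[:2]))
s=get_image("side");t=get_image("top")
for im,z in ((s,.045),):
    q0=np.r_[T(qs,np.array([[.029,-.03,0]]))[0][:2],qs[2]+np.pi/2]
    r=fit([(im,orange(im),cv2.dilate(render(im,q0,WEDGE,z),np.ones((15,15)))>0)],q0,WEDGE,z);print(r,inv(r[0]))
for im,nm in((t,"top"),(s,"side")):
    h=cv2.cvtColor(im["pixels"],cv2.COLOR_BGR2HSV);m=cv2.inRange(h,(50,120,40),(75,255,255))
    if nm=="top": m[:,:130]=0;m[:,240:]=0;m[:180]=0
    else: m[:350]=0
    n,l,st,c=cv2.connectedComponentsWithStats(m);k=1+np.argmax(st[1:,4]);print(nm,st[k],at_z(im,c[k],.061))
print(read_state()["eef_pos"])
c=np.hstack([s["pixels"][190:430,220:420]]);cv2.imwrite("pics/c8.png",cv2.resize(c,None,fx=2.5,fy=2.5,interpolation=cv2.INTER_CUBIC))
E
```

```text
clock: 20.5
eef_pos: [0.4985, -0.1017, 0.221]
tcp_rot: [0.001, -0.647, 0.762, -0.0]
force: [0.4, -0.6, -0.5]
opening: 0.0003
grasp_force: 0.0
(array([0.5211, 0.0304, 1.4063]), np.float64(228.35294117647058), [1644.0]) [ 0.0295 -0.0286]
top [168 198  17  16 225] [0.6007 0.1573 0.061 ]
side [246 377  22  24 422] [0.5982 0.1548 0.061 ]
[ 0.4978 -0.1021  0.2199]
```

View pics/c8.png

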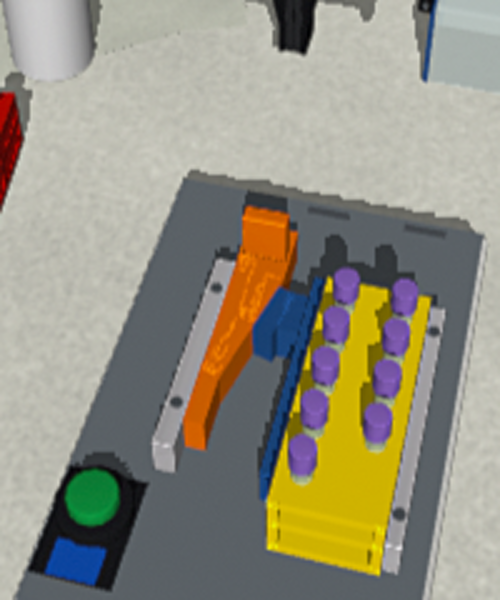

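The wedge is jammed at shaker y of about -29 mm (home is -30) and the rack is against the stop. The key is near crop (92,497), world (0.600, 0.156). I'm moving over it.

```bash
python3 -m pendant '{"delta_pos":[[-0.06,-0.013,0],[-0.12,-0.026,0],[-0.18,-0.039,0],[-0.24,-0.052,0],[-0.30,-0.065,0],[-0.36,-0.078,0],[-0.42,-0.091,0],[-0.48,-0.104,0],[-0.542,-0.117,0],[-0.542,-0.117,0.06],[-0.542,-0.117,0.13],[-0.542,-0.117,0.2]],"twist":[[0,0,0.08],[0,0,0.16],[0,0,0.24],[0,0,0.32],[0,0,0.40],[0,0,0.48],[0,0,0.56],[0,0,0.64],[0,0,0.72],[0,0,0.75],[0,0,0.75],[0,0,0.75]],"jaw":[-1,-1,-1,-1,-1,-1,-1,-1,-1,-1,-1,-1]}' 50
python3 -c "
from h import *
print(toolrow([.5995,.156,.083]))"
```

```text
clock: 22.1
eef_pos: [0.5995, 0.1555, 0.1184]
tcp_rot: [-0.001, 0.082, 0.997, -0.0]
force: [0.5, -0.2, -0.6]
opening: 0.0007
grasp_force: 0.0
[2.90033905e-05 1.06850839e-03 7.08931944e-02]
```

```bash
python3 -m pendant '{"delta_pos":[[0,0.001,0.03],[0,0.001,0.055],[0,0.001,0.065],[0,0.001,0.072],[0,0.001,0.075],[0,0.001,0.075],[0,0.001,0.075]],"twist":[[0,0,0],[0,0,0],[0,0,0],[0,0,0],[0,0,0],[0,0,0],[0,0,0]],"jaw":[-1,-1,-1,-1,-1,-1,-1]}' 50
```

```text
clock: 22.98
eef_pos: [0.6003, 0.1559, 0.0864]
tcp_rot: [0.001, 0.081, 0.997, 0.0]
force: [-5.0, -0.8, 10.2]
opening: 0.0004
grasp_force: 4.9
```

```bash
python3 -m pendant '{"delta_pos":[[0,0,0.004],[0,0,0.006],[0,0,0.006],[0,0,0.006]],"twist":[[0,0,0],[0,0,0],[0,0,0],[0,0,0]],"jaw":[-1,-1,-1,-1]}' 50
python3 - <<'E'
from h import *
s=get_image("side");c=s["pixels"][300:450,180:340];cv2.imwrite("pics/c9.png",cv2.resize(c,None,fx=3.5,fy=3.5,interpolation=cv2.INTER_CUBIC))
E
```

```text
clock: 23.48
eef_pos: [0.6004, 0.156, 0.0862]
tcp_rot: [0.001, 0.081, 0.997, 0.0]
force: [-9.2, -0.8, 21.6]
opening: 0.0005
grasp_force: 11.0
```

View pics/c9.png

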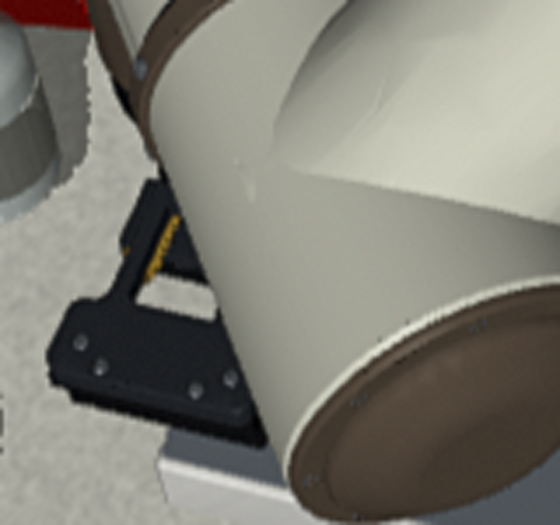

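The arm hides the key. I'll raise in small steps and read the spring force to tell whether the key went down.

```bash
python3 -m pendant '{"delta_pos":[[0,0,-0.010],[0,0,-0.010],[0,0,-0.010]],"twist":[[0,0,0],[0,0,0],[0,0,0]],"jaw":[-1,-1,-1]}' 50 | grep -e pos -e force:
python3 -m pendant '{"delta_pos":[[0,0,-0.004],[0,0,-0.004],[0,0,-0.004]],"twist":[[0,0,0],[0,0,0],[0,0,0]],"jaw":[-1,-1,-1]}' 50| grep -e pos -e force:
python3 -m pendant '{"delta_pos":[[0,0,-0.004],[0,0,-0.004],[0,0,-0.004]],"twist":[[0,0,0],[0,0,0],[0,0,0]],"jaw":[-1,-1,-1]}' 50| grep -e pos -e force:
python3 -m pendant '{"delta_pos":[[0,0,-0.004],[0,0,-0.004],[0,0,-0.004]],"twist":[[0,0,0],[0,0,0],[0,0,0]],"jaw":[-1,-1,-1]}' 50| grep -e pos -e force:
```

```text
eef_pos: [0.6007, 0.1561, 0.0865]
force: [-1.9, 0.4, 4.9]
grasp_force: 2.5
eef_pos: [0.6006, 0.156, 0.0876]
force: [-0.1, 0.4, 3.2]
grasp_force: 2.1
eef_pos: [0.6006, 0.1561, 0.0896]
force: [1.9, 0.3, 2.2]
grasp_force: 1.5
eef_pos: [0.5998, 0.1558, 0.0913]
force: [1.0, 0.8, 2.2]
grasp_force: 1.0
```

The force eased from 4 N to 2 N over more than 5 mm above a hard stop, so the key was right down. I retract fully and check.

```bash
python3 -m pendant '{"delta_pos":[[0,0,-0.05],[0,0,-0.15],[0,0.0,-0.25],[0,-0.1,-0.28],[0,-0.2,-0.28],[0,-0.3,-0.28],[0,-0.4,-0.28],[0,-0.5,-0.28],[0,-0.6,-0.28],[0,-0.6,-0.28],[0,-0.6,-0.28]],"twist":[[0,0,0],[0,0,0],[0,0,0],[0,0,0],[0,0,0],[0,0,0],[0,0,0],[0,0,0],[0,0,0],[0,0,0],[0,0,0]],"jaw":[-1,-1,-1,-1,-1,-1,-1,-1,-1,-1,-1]}' 50
python3 - <<'E'
from h import *
s=get_image("side");t=get_image("top");c=np.hstack([s["pixels"][240:470,210:420],t["pixels"][120:350,120:330]]);cv2.imwrite("pics/c10.png",cv2.resize(c,None,fx=1.9,fy=1.9,interpolation=cv2.INTER_CUBIC))
qs=np.array([.4967,.0635,-.1645])
q0=np.r_[T(qs,np.array([[.029,-.03,0]]))[0][:2],qs[2]+np.pi/2]
r=fit([(s,orange(s),cv2.dilate(render(s,q0,WEDGE,.045),np.ones((15,15)))>0)],q0,WEDGE,.045);print(r)
E
```

```text
clock: 26.4
eef_pos: [0.5503, -0.1401, 0.2307]
tcp_rot: [-0.001, 0.082, 0.997, 0.0]
force: [-0.5, 0.2, 0.3]
opening: 0.0004
grasp_force: 0.0
(array([0.5211421 , 0.03041699, 1.40633949]), np.float64(228.35294117647058), [1644.0])
```

View pics/c10.png

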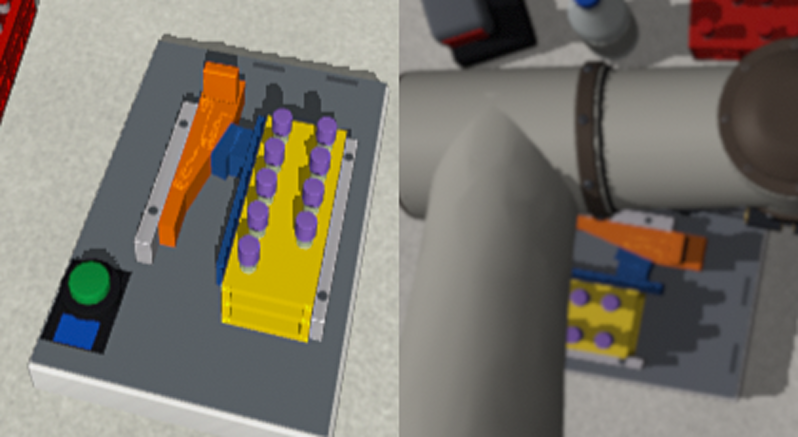

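The wedge has not moved (fin at crop (220,80)), the rack is clamped and upright, and the key at (88,283) is up again. The robot is clear, so I hand the job in.

```bash
python3 -c "
from plant import *
print(job_done())"
```

```text
the job is handed in; nothing more can be done
None
```

I handed the job in at about 26 s: the wedge is jammed with the rack clamped against the end stop, and the start key was pressed to its stop and is up again; the judge returned no verdict.

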